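# Pack a tube block tight in a dry-bath heater with the filler plate that fits

### The arm

A 6-joint arm with a two-finger parallel gripper is mounted at the origin on the work surface. World frame = base frame: x ahead of the robot, y to its left, z up, the work surface at z = 0. Lengths are in m, angles in degrees, forces in N, time in s.
With the tool pointing down it reaches from about 0.4 to 0.825 m from the base axis. Payload 7 kg.
Tool frame: the origin (TCP) lies midway between the tips of the shut fingers; the grasp point (between the pads) lies 19 mm behind it (ctrl.grip_point_offset is the distance from the TCP to the grasp point, in m); x points along the fingers, y is the direction in which the jaws open and shut, and the axes are right-handed (so a half turn about x gives the same grasp; the last joint's range is limited). The gripper opens to 88 mm and grips with 3 to 60 N. Pads are 19 mm wide; open, the fingers measure 130 mm over their backs; the gripper's body (78 mm by 193 mm) begins 47 mm behind the grasp point.
Start: joints at [-60.04, 20.546, 0.682, 0, -70.136, -16.507], TCP at [0.157, -0.656, 0.227] pointing down, gripper open.
Joint ranges: [-176.03, 176.03], [-82.01, 121.73], [-58.28, 71.71], [-173.87, 95.51], [-174.79, -0.11], [-173.66, 173.66]. Speed limits (degrees/s): [136.94, 136.94, 172.46, 180, 180, 180].

### API

Orientations are given as [roll, pitch, yaw] about the fixed x, y, z axes, in that order (R = Rz(yaw) Ry(pitch) Rx(roll)).
In Python, from plant import ctrl gives the robot as it stands.
- The arm moves only by the tool drive_tool, never from a script. Its argument "plan" is a list of rows, each a list of 3 entries, a list of its own where there are three numbers: the shift along the tool's x, y, z in m, then the turn, a rotation vector about the tool's x, y, z in degrees, then the opening, from 0 (shut) to 1 (fully open). In form: [[[dx, dy, dz], [wx, wy, wz], grip], ...]. A call has 1 to 20 rows; each row is the pose to reach, as a shift and turn from the pose measured when the call began, along the tool's axes at that moment; what a row does not reach only later rows make up. A row lasts 1/12 s, in which the tool goes at most 41.7 mm and 7.16 degrees, less where a joint would pass 70% of its speed; a pose out of reach is approached as far as the arm can. A call with a gripper value outside its range is refused whole. The fingers move at their own pace and stop on an object; the grip force is fixed at half the most. Time passes only in rows, so rows that repeat a pose let the fingers close. It gives the time, the measured TCP pose, the force and the opening at its end, in the units of the state.
- ctrl.get_obs(): the state, without advancing time (a new reading comes with each control period).
- ctrl.snapshot(name): name is "scene" or "side" or "wrist"; returns the picture (420x560x3 uint8, blue, green, red); there is no depth.
- ctrl.get_calibration(name): a dict with "fx", "fy", "cx", "cy" (pixels), "R" (3x3) and "t" (3): a world point X has camera coordinates R X + t. Camera axes: x right, y down, z forward; pixel columns grow to the right and rows downward; lengths in m; the calibration is good to about 2 mm. The wrist camera is an equidistant fisheye: a pixel r from the principal point sees the ray r / f radians off the axis. A picture is of the moment at which its call begins: read the wrist's pose just before it. get_calibration takes no time and is no camera call; for the wrist camera it gives the pose at the moment of the call.
- ctrl.close_job(): hands the job in, once; it reports no verdict.
Trained networks look in the newest picture that a camera, given by its name, has taken for a name from the list of things; names that differ only in an ending like _2 or _b are one class to them, and where a whole thing is asked for, a point or a joint stands for the part that bears it (a point fixed in the world has none). Each returns a list of dicts, best first, with "confidence" (0 to 1); they miss things now and then, are a little off and sometimes report something else, mostly with a low value. They report only what shows in the picture. A call takes as long as a camera call. They do not tell look-alikes from the thing itself.
- ctrl.cut_out(camera, name): "pixels" (420x560 bool, what is visible of it) and "pixel" ([column, row] in pixels, amid what is visible of it).
- ctrl.landmark_of(camera, name): "pixel" ([column, row] in pixels: a listed point, or the origin of a listed thing).
The state is a dict: "clock": time; "joint_pos": joint angles; "qvel": joint speeds; "tau": joint torques, N m; "tool_pos": TCP position; "orientation": TCP orientation; "force": force on the tool from outside, world axes, zero at the start; "moment": the same for the moment, N m; "opening": finger opening in m.
Only numpy, scipy, OpenCV 4.12 (cv2) and the standard library are available. Lean on these libraries where they do the work, as an engineer would, in place of code of your own. Each camera call takes 0.05 s, during which the arm holds its last target. There are 200 camera calls.

### The job

The tube block in the middle well of the dry-bath heater is loose: push it fully back against the rear wall, then try the filler plates from the steel tray in the gap in front of it until you find the one that slides in snugly, the thickest that goes in, and seat it fully down on the well floor. Feel your way gently and do not force a plate that will not enter; stand the other two plates upright in the tray again, and leave the outer blocks and the other things alone.

Things in the scene. Friction and masses are not known exactly. Their poses are not given: they have to be found in the camera images.
- dry_bath: dry-bath heater, blue-grey casing 210 x 320 mm (x, y), fixed; origin on the bench under the middle well's centre, x to the rear (the sloping panel is in front). Flat deck 85 mm high. Three wells at y = -96, 0, +96 mm, each 100 mm long (x -50 to +50), 80 mm wide, floor at height 50 mm. Blocks rise to 100 mm, 15 mm above the deck; a seated plate is level with them, its tab 30 mm higher
- gap_mouth (a point): middle of the upper edge of the front wall of the middle well, on the deck, 85 mm above the bench (dry_bath x = -50 mm, y = 0). In front of it the deck is 22 mm wide, then the panel slopes down
- rear_wall (a point): middle of the upper edge of the rear wall of the middle well (dry_bath x = +50 mm, y = 0, height 85 mm)
- plate_12_center (a point): centre (40 mm above the underside) of the 12 mm filler plate, plain aluminium, upright in the tray at the start: body 12 mm thick (its x), 64 mm long (y), 50 mm tall, foot bevelled 1 mm; in the middle of its top a lifting tab 10 mm thick (x), 36 mm long (y), 30 mm tall. About 131 g. Its y lies roughly along the tray's y
- plate_16_center (a point): centre (40 mm above the underside) of the 16 mm filler plate, plain aluminium, upright in the tray at the start: body 16 mm thick (its x), 64 mm long (y), 50 mm tall, foot bevelled 1 mm; in the middle of its top a lifting tab 10 mm thick (x), 36 mm long (y), 30 mm tall. About 165 g. Its y lies roughly along the tray's y
- plate_20_center (a point): centre (40 mm above the underside) of the 20 mm filler plate, plain aluminium, upright in the tray at the start: body 20 mm thick (its x), 64 mm long (y), 50 mm tall, foot bevelled 1 mm; in the middle of its top a lifting tab 10 mm thick (x), 36 mm long (y), 30 mm tall. About 200 g. Its y lies roughly along the tray's y
- block_1_rear (a point): one of three like-looking aluminium tube blocks (76 mm wide, 50 mm tall, 20 holes, about 0.55 kg, 3 to 9 N to push it along), loose, one in each well in any order; point: middle of the top edge of its rear face, x to the rear; body origin: under the middle of its front face. They differ in length: pushed to the rear wall, one leaves a gap 1.2 mm wider than the 12 mm plate, one than the 16 and one than the 20; not told which
- block_2_rear (a point): one of three like-looking aluminium tube blocks (76 mm wide, 50 mm tall, 20 holes, about 0.55 kg, 3 to 9 N to push it along), loose, one in each well in any order; point: middle of the top edge of its rear face, x to the rear; body origin: under the middle of its front face. They differ in length: pushed to the rear wall, one leaves a gap 1.2 mm wider than the 12 mm plate, one than the 16 and one than the 20; not told which
- block_3_rear (a point): one of three like-looking aluminium tube blocks (76 mm wide, 50 mm tall, 20 holes, about 0.55 kg, 3 to 9 N to push it along), loose, one in each well in any order; point: middle of the top edge of its rear face, x to the rear; body origin: under the middle of its front face. They differ in length: pushed to the rear wall, one leaves a gap 1.2 mm wider than the 12 mm plate, one than the 16 and one than the 20; not told which
- tray: shallow stainless tray 290 x 140 mm (x, y), rim 18 mm high, floor 3 mm above the bench, fixed; origin under its centre on the bench. The three plates stand in it in a row along x, about 85 mm apart, in any order
- beaker: glass beaker, 68 mm across, 85 mm tall, origin under its centre; bystander
- petri_dishes: stack of three closed petri dishes, 90 mm across, 54 mm tall, origin under its centre; bystander
- reagent_bottle: squat amber reagent jar, 60 mm across, 115 mm tall, origin under its centre; bystander
Mind the look-alikes: they are no part of the job. Leave any pink or turquoise look-alike of the part that bears block_2_rear alone. What is shaped like the part that bears plate_16_center but orange or purple is not meant.

How it is judged:
By the outcome, as a careful person would: the job done as asked, in the order asked, and still so for the second after the job is handed in, with the robot touching nothing.
It also fails if it takes over 72 s, if anything falls off the work surface, if the arm or the gripper's body presses on something with over 40 N, if the wrist force passes 120 N, or if a joint passes its speed limit or range.

## Working session

There is one attempt and no reset: what is moved stays moved. The work goes in short steps, Python scripts to look and compute and a tool call to move; the robot and the scene stay as the last step left them, time stands still between calls to the robot, and variables do not carry over. Pictures are saved under pics/ and viewed, about 8 in all and at most 12, crops included, and the job is handed in when it is done.

Besides the shell and the picture viewer there is one more tool, called after ">>>" as name(argument=value, ...) on one line, values as JSON. drive_tool: Moves the arm, as the interface text tells. Its arguments: {"type":"object","properties":{"plan":{"type":"array","items":{"type":"array"}}},"required":["plan"]}

```bash
ls; mkdir -p pics
cat > h.py <<'E'
import numpy as np, cv2
from scipy.spatial.transform import Rotation as Ro
from plant import ctrl
def ray(cam,px,cal=None):
    c=cal or ctrl.get_calibration(cam); R=np.array(c["R"]);t=np.array(c["t"])
    u=np.array([(px[0]-c["cx"])/c["fx"],(px[1]-c["cy"])/c["fy"]])
    if cam=="wrist":
        r=np.linalg.norm(u); d=np.array([*(u/max(r,1e-9)*np.sin(r)),np.cos(r)])
    else: d=np.array([*u,1])
    d=R.T@d; return -R.T@t, d/np.linalg.norm(d)
def atz(cam,px,z,cal=None):
    o,d=ray(cam,px,cal); return o+d*(z-o[2])/d[2]
def proj(cam,X,cal=None):
    c=cal or ctrl.get_calibration(cam); p=np.array(c["R"])@np.array(X)+np.array(c["t"])
    if cam=="wrist":
        th=np.arctan2(np.hypot(p[0],p[1]),p[2]); k=th/max(np.hypot(p[0],p[1]),1e-9); return np.array([c["cx"]+c["fx"]*k*p[0],c["cy"]+c["fy"]*k*p[1]])
    return np.array([c["cx"]+c["fx"]*p[0]/p[2],c["cy"]+c["fy"]*p[1]/p[2]])
def tri(obs):
    A=0;b=0
    for cam,px in obs:
        o,d=ray(cam,px);P=np.eye(3)-np.outer(d,d);A=A+P;b=b+P@o
    return np.linalg.solve(A,b)
def st():
    o=ctrl.get_obs(); print({k:np.round(o[k],4).tolist() for k in ("clock","joint_pos","tool_pos","orientation","force","moment","opening")}); return o
E
python3 - <<'E'
from h import *
st()
im={c:ctrl.snapshot(c) for c in("scene","side","wrist")}
for c in im: cv2.imwrite(f"pics/{c}0.png",im[c])
cv2.imwrite("pics/both0.png",np.hstack([cv2.resize(im["scene"],(400,300)),cv2.resize(im["side"],(400,300))]))
names=["dry_bath","gap_mouth","rear_wall","plate_12_center","plate_16_center","plate_20_center","block_1_rear","tray","beaker","petri_dishes","reagent_bottle"]
for n in names:
    for c in("scene","side"):
        L=ctrl.landmark_of(c,n)
        print(n,c,[(np.round(l["pixel"]).tolist(),round(l["confidence"],2)) for l in L[:7]])
E
```

```text
pics
{'clock': 0.0, 'joint_pos': [-60.0397, 20.5915, 0.6341, -0.0219, -70.1353, -16.5066], 'tool_pos': [0.1569, -0.656, 0.2256], 'orientation': [93.9908, 89.9051, 107.437], 'force': [0.4082, -0.7329, -0.364], 'moment': [-0.0329, -0.003, 0.0121], 'opening': 0.0878}
dry_bath scene [([324.0, 219.0], 0.82)]
dry_bath side [([210.0, 262.0], 0.77)]
gap_mouth scene [([301.0, 331.0], 0.26)]
gap_mouth side [([226.0, 251.0], 0.92)]
rear_wall scene [([343.0, 200.0], 0.96)]
rear_wall side [([198.0, 225.0], 0.87)]
plate_12_center scene [([180.0, 260.0], 0.93)]
plate_12_center side [([354.0, 179.0], 0.69)]
plate_16_center scene [([164.0, 340.0], 0.69), ([205.0, 274.0], 0.65), ([130.0, 314.0], 0.6)]
plate_16_center side [([323.0, 164.0], 0.8), ([367.0, 135.0], 0.77), ([334.0, 127.0], 0.59)]
plate_20_center scene [([242.0, 286.0], 0.71)]
plate_20_center side [([297.0, 156.0], 0.75)]
block_1_rear scene [([242.0, 284.0], 0.71), ([317.0, 206.0], 0.6), ([359.0, 184.0], 0.2)]
block_1_rear side [([226.0, 203.0], 0.59)]
tray scene [([210.0, 288.0], 0.84)]
tray side [([326.0, 175.0], 0.84)]
beaker scene [([301.0, 329.0], 0.63)]
beaker side [([250.0, 152.0], 0.84)]
petri_dishes scene [([356.0, 283.0], 0.7)]
petri_dishes side [([204.0, 182.0], 0.77)]
reagent_bottle scene [([394.0, 190.0], 0.8)]
reagent_bottle side [([104.0, 332.0], 0.71), ([227.0, 251.0], 0.31)]
```

View pics/scene0.png

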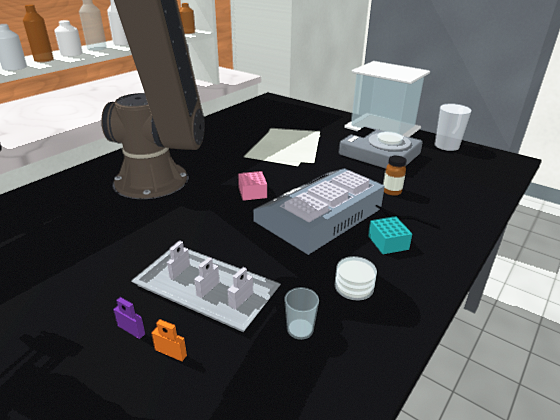

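View pics/side0.png

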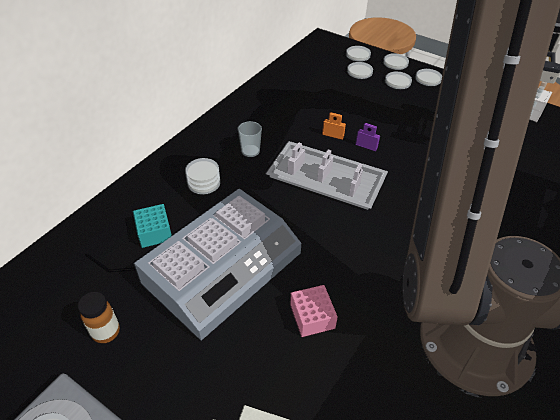

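The scene shows three plain plates in the tray (scene px 180,260 / 205,274 / 242,286), with purple and orange decoys outside it at (130,315) and (168,340). The real blocks are in the heater's wells. The pink (252,185) and turquoise (390,235) blocks are decoys.

Run:
```python
from h import *
pr={"rear_wall":((343,200),(198,225)),"dry_bath":((324,219),(210,262)),"p12":((180,260),(354,179)),"p16":((205,274),(323,164)),"p20":((242,286),(297,156)),"tray":((210,288),(326,175)),"petri":((356,283),(204,182)),"beaker":((301,329),(250,152))}
for n,(a,b) in pr.items():
    X=tri([("scene",a),("side",b)]); print(n,X.round(4),"res",(proj("scene",X)-a).round(1),(proj("side",X)-b).round(1))
print("gap side@.085",atz("side",(226,251),.085).round(4),"rear side",atz("side",(198,225),.085).round(4),"rear scene",atz("scene",(343,200),.085).round(4))
for c,n in(("side","tray"),("side","dry_bath"),("scene","tray"),("scene","dry_bath")):
    ctrl.snapshot(c); m=ctrl.cut_out(c,n)[0]["pixels"].astype(np.uint8)
    cs,_=cv2.findContours(m,0,2); k=cv2.convexHull(max(cs,key=cv2.contourArea)); ap=cv2.approxPolyDP(k,5,True)[:,0]
    print(c,n,[(p.tolist(),atz(c,p,.018 if n=="tray" else .085)[:2].round(3).tolist()) for p in ap])
i=cv2.imread("pics/side0.png")
cv2.imwrite("pics/c1.png",np.vstack([cv2.resize(i[175:345,125:310],None,fx=3.2,fy=3.2,interpolation=2)]))
```

```text
rear_wall [0.6404 0.1459 0.0915] res [-0.8  0.1] [-0.9 -0.1]
dry_bath [0.5894 0.161  0.0019] res [ 2.7 -0.2] [3.3 0.3]
p12 [ 0.4352 -0.2545  0.0374] res [-0.1 -0. ] [-0.1  0. ]
p16 [ 0.5286 -0.2559  0.0438] res [2.  0.4] [ 1.6 -0.3]
p20 [ 0.612  -0.2369  0.043 ] res [-1.7 -0.2] [-1.3  0.2]
tray [ 0.5256 -0.2552  0.0015] res [-2.3 -0.4] [-1.9  0.3]
petri [ 0.7875 -0.0347  0.0053] res [-1.6  0.2] [-1.3 -0.2]
beaker [ 0.763  -0.22   -0.0043] res [-0.7 -0. ] [-0.5 -0. ]
gap side@.085 [0.5412 0.1639 0.085 ] rear side [0.6427 0.1412 0.085 ] rear scene [0.6368 0.1573 0.085 ]
side tray [([267, 172], [0.656, -0.159]), ([293, 142], [0.668, -0.311]), ([386, 174], [0.379, -0.343]), ([365, 208], [0.367, -0.194])]
side dry_bath [([301, 245], [0.413, 0.053]), ([295, 258], [0.404, 0.092]), ([201, 339], [0.447, 0.36]), ([90, 257], [0.777, 0.349]), ([239, 189], [0.636, -0.009]), ([280, 216], [0.501, 0.008])]
scene tray [([332, 180], [0.493, 0.345]), ([349, 171], [0.505, 0.436]), ([369, 183], [0.598, 0.402]), ([355, 195], [0.6, 0.306])]
scene dry_bath [([383, 187], [0.69, 0.291]), ([381, 209], [0.739, 0.18]), ([309, 253], [0.694, -0.093]), ([254, 217], [0.501, -0.057]), ([259, 207], [0.481, -0.012]), ([342, 169], [0.541, 0.316])]
```

View pics/c1.png

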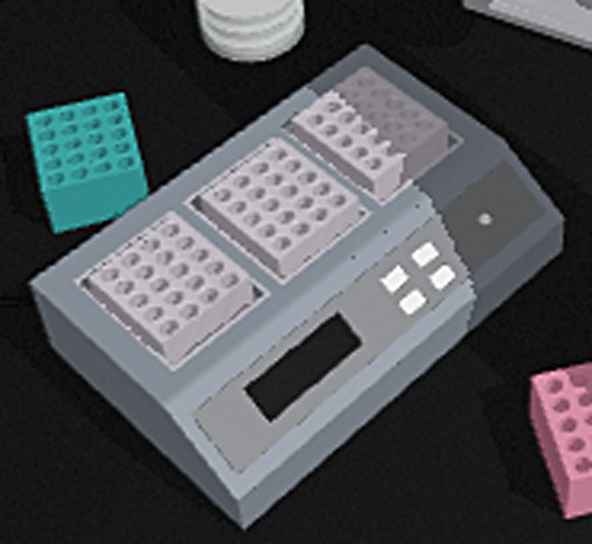

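```bash
cat >> h.py <<'E'
def to(x,y,z,jaw):
    "shift and turn in tool axes for TCP pose pointing down with jaw direction (deg); picks the nearer half turn"
    o=ctrl.get_obs(); R=Ro.from_euler("xyz",o["orientation"],degrees=True)
    d=R.inv().apply(np.array([x,y,z])-o["tool_pos"]); best=None
    for j in(jaw,jaw+180):
        c,s=np.cos(np.radians(j)),np.sin(np.radians(j))
        T=Ro.from_matrix(np.array([[0,0,-1],[c,s,0],[s,-c,0]]).T); w=(R.inv()*T).as_rotvec(degrees=True)
        if best is None or np.linalg.norm(w)<np.linalg.norm(best): best=w
    y_=R.apply([0,1,0]); print("shift",d.round(4).tolist(),"turn",best.round(1).tolist(),"jaw now %.1f"%np.degrees(np.arctan2(y_[1],y_[0])))
E
python3 - <<'E'
from h import *
to(.56,.155,.25,-11); c=ctrl.get_calibration("wrist"); o=ctrl.get_obs(); R=np.array(c["R"]); print("cam pos rel tcp",(-R.T@c["t"]-o["tool_pos"]).round(3),"axis",R[2].round(2),c["fx"],c["cx"],c["cy"])
R=Ro.from_euler("xyz",o["orientation"],degrees=True).as_matrix(); print(R.round(2))
E
```

```text
shift [-0.0234, 0.6954, 0.5807] turn [-65.5, -0.0, -0.0] jaw now 103.5
cam pos rel tcp [-0.077 -0.018  0.159] axis [ 0.28  0.07 -0.96] 325.19226210127806 274.77325031774785 214.52990591278106
[[-0.   -0.23  0.97]
 [ 0.    0.97  0.23]
 [-1.    0.   -0.  ]]
```

>>> drive_tool(plan=[[[-0.023, 0.695, 0.581], [-65.5, 0, 0], 0], [[-0.023, 0.695, 0.581], [-65.5, 0, 0], 0], [[-0.023, 0.695, 0.581], [-65.5, 0, 0], 0], [[-0.023, 0.695, 0.581], [-65.5, 0, 0], 0], [[-0.023, 0.695, 0.581], [-65.5, 0, 0], 0], [[-0.023, 0.695, 0.581], [-65.5, 0, 0], 0], [[-0.023, 0.695, 0.581], [-65.5, 0, 0], 0], [[-0.023, 0.695, 0.581], [-65.5, 0, 0], 0], [[-0.023, 0.695, 0.581], [-65.5, 0, 0], 0], [[-0.023, 0.695, 0.581], [-65.5, 0, 0], 0], [[-0.023, 0.695, 0.581], [-65.5, 0, 0], 0], [[-0.023, 0.695, 0.581], [-65.5, 0, 0], 0], [[-0.023, 0.695, 0.581], [-65.5, 0, 0], 0], [[-0.023, 0.695, 0.581], [-65.5, 0, 0], 0], [[-0.023, 0.695, 0.581], [-65.5, 0, 0], 0], [[-0.023, 0.695, 0.581], [-65.5, 0, 0], 0], [[-0.023, 0.695, 0.581], [-65.5, 0, 0], 0], [[-0.023, 0.695, 0.581], [-65.5, 0, 0], 0], [[-0.023, 0.695, 0.581], [-65.5, 0, 0], 0], [[-0.023, 0.695, 0.581], [-65.5, 0, 0], 0]])

```text
clock: 3.32
tool_pos: [0.5285, 0.0917, 0.2482]
orientation: [-53.6, 89.9, 25.4]
force: [0.1, -0.3, -0.8]
opening: 0.0003
```

Run:
```python
from h import *
st();cal=ctrl.get_calibration("wrist");i=ctrl.snapshot("wrist");cv2.imwrite("pics/w1.png",i)
for n,z in(("gap_mouth",.085),("rear_wall",.085),("dry_bath",0),("block_1_rear",.1)):
    print(n,[(np.round(l["pixel"],1).tolist(),round(l["confidence"],2),atz("wrist",l["pixel"],z,cal)[:2].round(4).tolist()) for l in ctrl.landmark_of("wrist",n)])
to(.56,.155,.25,-11)
```

```text
{'clock': 3.3167, 'joint_pos': [30.797, 6.615, -14.9214, 0.0056, -68.4091, -41.8136], 'tool_pos': [0.5285, 0.0917, 0.2482], 'orientation': [-53.6187, 89.9453, 25.3668], 'force': [0.1241, -0.2574, -0.8161], 'moment': [-0.0818, -0.0223, 0.0069], 'opening': 0.0003}
gap_mouth [([273.3, 261.8], 0.85, [0.5437, 0.1636]), ([195.6, 269.7], 0.16, [0.6319, 0.1579])]
rear_wall [([189.7, 262.4], 0.63, [0.6361, 0.1479])]
dry_bath [([238.3, 234.0], 0.63, [0.5901, 0.1539])]
block_1_rear [([175.7, 182.8], 0.9, [0.6213, 0.0555])]
shift [-0.0027, -0.0192, 0.0704] turn [-0.0, -0.0, -0.0] jaw now 169.0
```

View pics/w1.png

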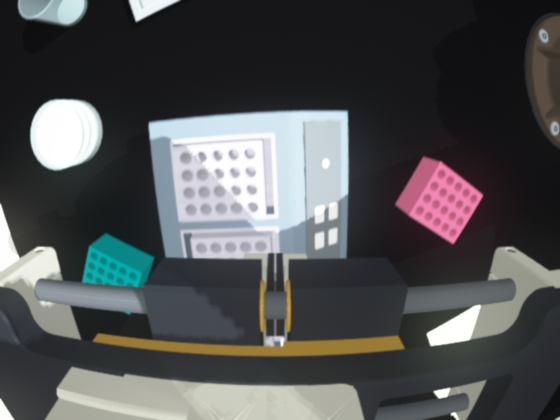

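The wrist picture shows the y−side well at (225,175), with the middle well partly hidden by the fingers at (230,245). I'll shift to the +y side for a clear view of it.

>>> drive_tool(plan=[[[0.02, -0.03, 0.04], [0, 0, 0], 0], [[0.02, -0.03, 0.08], [0, 0, 0], 0], [[0.02, -0.03, 0.12], [0, 0, 0], 0], [[0.02, -0.03, 0.15], [0, 0, 0], 0], [[0.02, -0.03, 0.15], [0, 0, 0], 0], [[0.02, -0.03, 0.15], [0, 0, 0], 0]])

```text
clock: 4.07
tool_pos: [0.5856, 0.2314, 0.2268]
orientation: [131.8, 89.9, -149.2]
force: [0.0, -0.9, -1.2]
opening: 0.0002
```

Run:
```python
from h import *
st();cal=ctrl.get_calibration("wrist");i=ctrl.snapshot("wrist");cv2.imwrite("pics/w2.png",i)
for n,z in(("gap_mouth",.085),("rear_wall",.085),("dry_bath",0),("block_1_rear",.1)):
    print(n,[(np.round(l["pixel"],1).tolist(),round(l["confidence"],2),atz("wrist",l["pixel"],z,cal)[:2].round(4).tolist()) for l in ctrl.landmark_of("wrist",n)])
# rectified top views at z=.085 , bath frame guess, 3 px/mm
def rect(z,yaw=-10,c=(.59,.155)):
    C,S=np.cos(np.radians(yaw)),np.sin(np.radians(yaw)); W=np.zeros((520,720),np.float32);W2=W.copy()
    for r in range(520):
        for k in range(720):
            bx=(360-k)/4000*1.0; by=(r-260)/4000   # left=+x, down=+y
            p=proj("wrist",(c[0]+C*bx-S*by,c[1]+S*bx+C*by,z),cal); W[r,k],W2[r,k]=p
    return cv2.remap(i,W,W2,cv2.INTER_LINEAR)
cv2.imwrite("pics/r2.png",rect(.085))
```

```text
{'clock': 4.0667, 'joint_pos': [39.2859, 16.3762, -5.2839, -0.0161, -68.441, -50.2379], 'tool_pos': [0.5856, 0.2314, 0.2268], 'orientation': [131.8051, 89.8978, -149.1528], 'force': [0.0486, -0.9054, -1.1687], 'moment': [-0.0708, 0.0723, -0.0083], 'opening': 0.0002}
gap_mouth [([220.8, 232.9], 0.67, [0.6437, 0.2527]), ([305.0, 121.6], 0.61, [0.5434, 0.1621])]
rear_wall [([201.5, 126.8], 0.94, [0.6381, 0.1475])]
dry_bath [([199.9, 25.8], 0.59, [0.6352, 0.0222])]
block_1_rear [([198.4, 23.7], 0.96, [0.6194, 0.0541])]
```

View pics/r2.png

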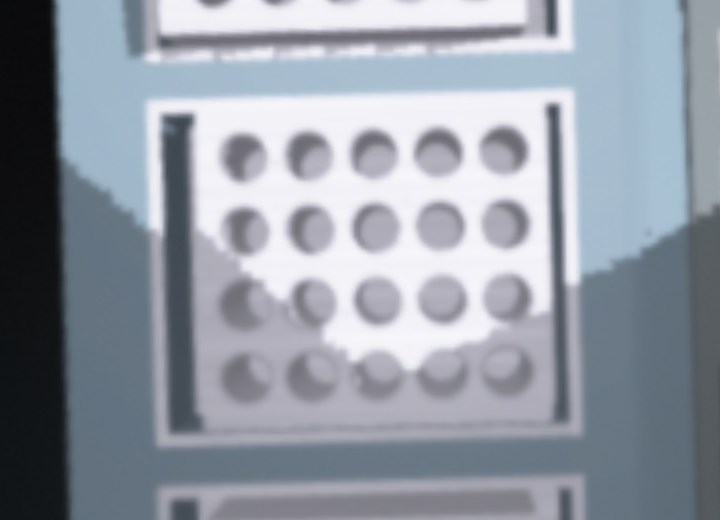

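```bash
cat >> h.py <<'E'
BC=np.array([.5891,.1572]);BY=-8.4
def b2w(bx,by):
    c,s=np.cos(np.radians(BY)),np.sin(np.radians(BY)); return BC+np.array([c*bx-s*by,s*bx+c*by])
def w2b(p):
    c,s=np.cos(np.radians(BY)),np.sin(np.radians(BY)); d=np.array(p[:2])-BC; return np.array([c*d[0]+s*d[1],-s*d[0]+c*d[1]])
E
python3 -c "
from h import *
p=b2w(-.085,0);print(p);to(*p,.12,BY);to(*p,.091,BY)"
```

```text
[0.50501185 0.16961706]
shift [0.1079, 0.0676, -0.0744] turn [-2.7, -0.0, -0.0] jaw now 168.9
shift [0.1369, 0.0676, -0.0744] turn [-2.7, -0.0, -0.0] jaw now 168.9
```

>>> drive_tool(plan=[[[0.02, 0.0275, -0.03], [-2.7, 0, 0], 0], [[0.06, 0.05, -0.055], [-2.7, 0, 0], 0], [[0.09, 0.0675, -0.0745], [-2.7, 0, 0], 0], [[0.12, 0.0675, -0.0745], [-2.7, 0, 0], 0], [[0.136, 0.0675, -0.0745], [-2.7, 0, 0], 0], [[0.136, 0.0675, -0.0745], [-2.7, 0, 0], 0], [[0.136, 0.0675, -0.0745], [-2.7, 0, 0], 0], [[0.136, 0.0675, -0.0745], [-2.7, 0, 0], 0]])

```text
clock: 4.98
tool_pos: [0.5064, 0.1699, 0.0937]
orientation: [-51.8, 89.9, 29.8]
force: [-0.1, 0.4, -1.1]
opening: 0.0002
```

```bash
python3 -c "
from h import *
o=st();print(w2b(o['tool_pos']));to(*b2w(-.085,0),.091,BY)
cv2.imwrite('pics/w3.png',ctrl.snapshot('wrist'))"
```

```text
{'clock': 4.9833, 'joint_pos': [39.6062, 14.6463, -27.1912, 0.032, -48.0246, -48.0199], 'tool_pos': [0.5064, 0.1699, 0.0937], 'orientation': [-51.7854, 89.8602, 29.8223], 'force': [-0.1008, 0.4474, -1.1214], 'moment': [0.0728, 0.0779, 0.0417], 'opening': 0.0002}
[-0.08363164  0.00049117]
shift [0.0027, 0.0014, -0.0005] turn [0.0, 0.1, 0.1] jaw now 171.6
```

View pics/w3.png

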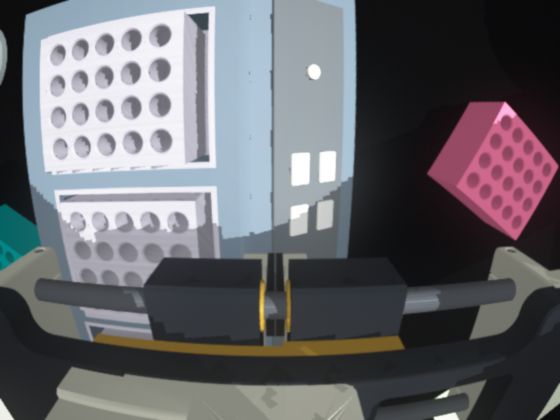

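Wrist view: the fingers are shut in front of the middle block, which has a narrow gap in front at (210,230). I'll push gently toward the rear, which is tool −y.

>>> drive_tool(plan=[[[0.002, -0.004, 0], [0, 0, 0], 0], [[0.002, -0.008, 0], [0, 0, 0], 0], [[0.002, -0.012, 0], [0, 0, 0], 0], [[0.002, -0.016, 0], [0, 0, 0], 0], [[0.002, -0.02, 0], [0, 0, 0], 0], [[0.002, -0.023, 0], [0, 0, 0], 0], [[0.002, -0.025, 0], [0, 0, 0], 0], [[0.002, -0.025, 0], [0, 0, 0], 0]])

```text
clock: 5.7
tool_pos: [0.5312, 0.1663, 0.0916]
orientation: [-44.1, 89.9, 37.5]
force: [-0.2, -1.3, -0.9]
opening: 0.0003
```

>>> drive_tool(plan=[[[0, -0.003, 0], [0, 0, 0], 0], [[0, -0.006, 0], [0, 0, 0], 0], [[0, -0.008, 0], [0, 0, 0], 0], [[0, -0.01, 0], [0, 0, 0], 0], [[0, -0.01, 0], [0, 0, 0], 0]])

```text
clock: 6.12
tool_pos: [0.5415, 0.1647, 0.0915]
orientation: [-48.4, 89.9, 33.2]
force: [-0.8, -0.2, -0.4]
opening: 0.0002
```

>>> drive_tool(plan=[[[0, -0.002, 0], [0, 0, 0], 0], [[0, -0.004, 0], [0, 0, 0], 0], [[0, -0.006, 0], [0, 0, 0], 0], [[0, -0.007, 0], [0, 0, 0], 0]])

```text
clock: 6.45
tool_pos: [0.542, 0.1642, 0.0913]
orientation: [91.7, 89.5, 173.2]
force: [-39.9, 15.4, 28.0]
opening: 0.0007
```

>>> drive_tool(plan=[[[0, -0.002, 0], [0, 0, 0], 0], [[0, -0.004, 0], [0, 0, 0], 0], [[0, -0.005, 0], [0, 0, 0], 0]])

```text
clock: 6.7
tool_pos: [0.5418, 0.1642, 0.0913]
orientation: [93.9, 89.1, 175.4]
force: [-34.2, 14.1, 24.8]
opening: 0.0004
```

>>> drive_tool(plan=[[[0, 0.004, 0], [0, 0, 0], 0], [[0, 0.01, 0], [0, 0, 0], 0], [[-0.02, 0.01, 0], [0, 0, 0], 0], [[-0.05, 0.0, 0.02], [0, 0, 0], 0], [[-0.09, -0.01, 0.05], [0, 0, 0], 0], [[-0.11, -0.02, 0.08], [0, 0, 0], 0], [[-0.11, -0.02, 0.08], [0, 0, 0], 0], [[-0.11, -0.02, 0.08], [0, 0, 0], 0]])

```text
clock: 7.37
tool_pos: [0.5773, 0.2423, 0.2026]
orientation: [81.9, 89.3, 163.4]
force: [-0.2, 0.8, 0.1]
opening: 0.0005
```

```bash
cat >> h.py <<'E'
def rect(i,cal,z,x0,x1,y0,y1,s):
    "top view in bath frame, mm; left=+x, down=+y, s px/mm"
    h,w=int((y1-y0)*s),int((x1-x0)*s); K,Rr=np.meshgrid(np.arange(w),np.arange(h)); bx=(x1-K/s)/1e3; by=(y0+Rr/s)/1e3
    c,sn=np.cos(np.radians(BY)),np.sin(np.radians(BY)); X=np.stack([BC[0]+c*bx-sn*by,BC[1]+sn*bx+c*by,np.full(bx.shape,z)],-1)
    p=X@np.array(cal["R"]).T+np.array(cal["t"]); rr=np.hypot(p[...,0],p[...,1]); k=np.arctan2(rr,p[...,2])/np.maximum(rr,1e-9)
    return cv2.remap(i,(cal["cx"]+cal["fx"]*k*p[...,0]).astype(np.float32),(cal["cy"]+cal["fy"]*k*p[...,1]).astype(np.float32),cv2.INTER_CUBIC)
E
python3 - <<'E'
from h import *
st();cal=ctrl.get_calibration("wrist");i=ctrl.snapshot("wrist");cv2.imwrite("pics/w4.png",i)
print("cam bath",w2b(-np.array(cal["R"]).T@cal["t"]),(-np.array(cal["R"]).T@cal["t"])[2])
cv2.imwrite("pics/r4.png",np.vstack([rect(i,cal,z,-62,62,-25,25,6) for z in(.085,.1)]))
E
```

```text
{'clock': 7.3667, 'joint_pos': [40.2159, 17.2407, -7.0543, -0.6672, -66.1061, -48.3874], 'tool_pos': [0.5773, 0.2423, 0.2026], 'orientation': [81.8894, 89.2707, 163.4456], 'force': [-0.1792, 0.8362, 0.0677], 'moment': [-0.0262, 0.1224, 0.0197], 'opening': 0.0005}
cam bath [-0.02274657  0.0035382 ] 0.3614767398722391
```

View pics/r4.png

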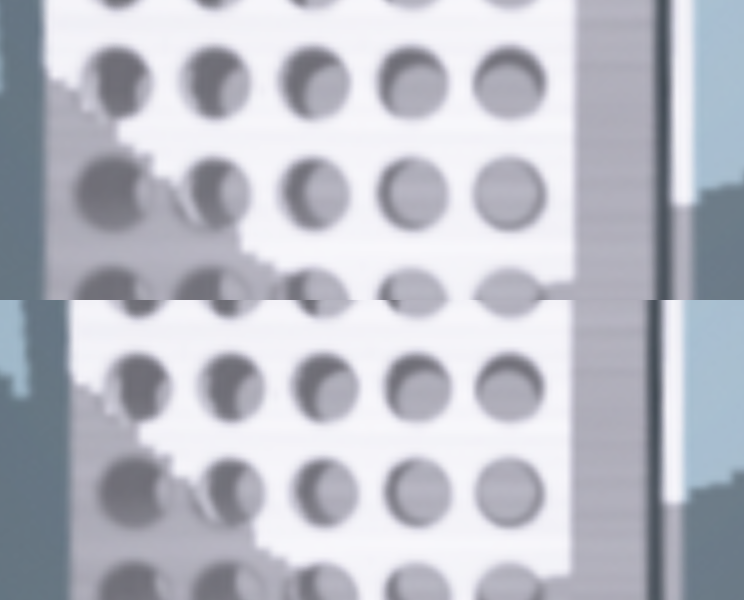

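The block is now against the rear wall: rear edge at x≈50.3 mm, front at −33.2 mm, so the gap is about 16.6 mm. The candidates are 13.2, 17.2 and 21.2 mm, which makes it the 16 mm plate. Next I'll look at the tray from close by.

```bash
python3 -c "
from h import *
to(.52,-.16,.2,6)"
```

```text
shift [0.0009, -0.0041, -0.4046] turn [-14.5, 0.1, -0.9] jaw now 171.5
```

>>> drive_tool(plan=[[[0, -0.001, -0.04], [-7, 0, -0.9], 0.4], [[0, -0.002, -0.08], [-14.5, 0, -0.9], 0.4], [[0, -0.002, -0.12], [-14.5, 0, -0.9], 0.4], [[0.001, -0.002, -0.16], [-14.5, 0, -0.9], 0.4], [[0.001, -0.003, -0.2], [-14.5, 0, -0.9], 0.4], [[0.001, -0.003, -0.24], [-14.5, 0, -0.9], 0.4], [[0.001, -0.003, -0.28], [-14.5, 0, -0.9], 0.4], [[0.001, -0.004, -0.32], [-14.5, 0, -0.9], 0.4], [[0.001, -0.004, -0.36], [-14.5, 0, -0.9], 0.4], [[0.001, -0.004, -0.395], [-14.5, 0, -0.9], 0.4], [[0.001, -0.004, -0.405], [-14.5, 0, -0.9], 0.4], [[0.001, -0.004, -0.405], [-14.5, 0, -0.9], 0.4], [[0.001, -0.004, -0.405], [-14.5, 0, -0.9], 0.4]])

```text
clock: 8.5
tool_pos: [0.5185, -0.1613, 0.1988]
orientation: [30.9, 89.9, 126.7]
force: [-0.4, -0.2, 0.2]
opening: 0.0349
```

Run:
```python
from h import *
st();cal=ctrl.get_calibration("wrist");i=ctrl.snapshot("wrist");cv2.imwrite("pics/w5.png",i)
for n,z in(("plate_12_center",.043),("plate_16_center",.043),("plate_20_center",.043),("tray",0)):
    print(n,[(np.round(l["pixel"],1).tolist(),round(l["confidence"],2),atz("wrist",l["pixel"],z,cal)[:2].round(4).tolist()) for l in ctrl.landmark_of("wrist",n)])
import h
h.BC=np.array([.5286,-.2559]);h.BY=6
cv2.imwrite("pics/r5.png",rect(i,cal,.083,-100,100,-40,40,4)[:,:]);cv2.imwrite("pics/r5b.png",np.vstack([rect(i,cal,z,-100,100,-35,35,4) for z in(.083,.053)]))
```

```text
{'clock': 8.5, 'joint_pos': [3.3261, 9.399, -18.2451, -0.1133, -62.4222, 2.5922], 'tool_pos': [0.5185, -0.1613, 0.1988], 'orientation': [30.8819, 89.8797, 126.7478], 'force': [-0.4448, -0.1985, 0.2225], 'moment': [0.0992, 0.0965, 0.0395], 'opening': 0.0349}
plate_12_center [([376.2, 112.8], 0.63, [0.4278, -0.2581])]
plate_16_center [([71.8, 257.4], 0.21, [0.7598, -0.063])]
plate_20_center [([188.8, 115.7], 0.83, [0.61, -0.2355])]
tray [([282.9, 99.4], 0.94, [0.5195, -0.2609]), ([374.6, 114.3], 0.29, [0.4161, -0.2587])]
```

View pics/r5b.png

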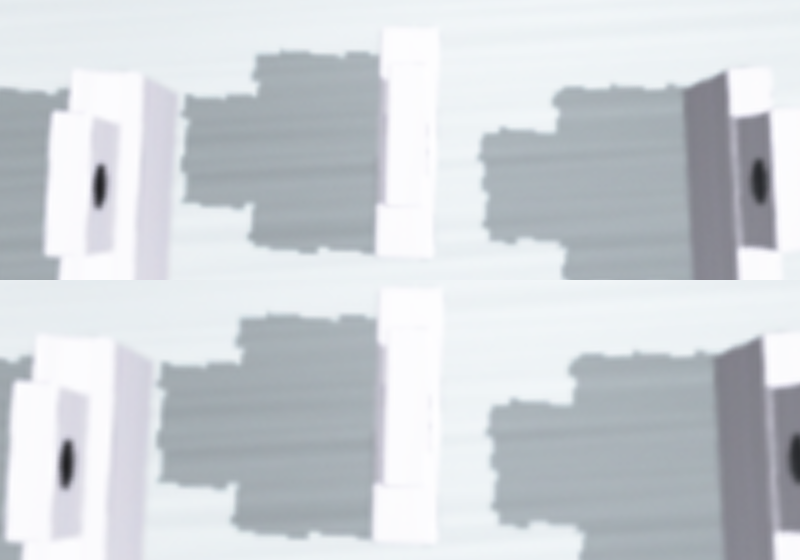

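The middle plate in the tray has a 15.5 mm body at z=.053, so it is the 16 mm one. Its neighbours measure 20 mm at +x and 12 mm at −x. Its centre is (0.5267, −0.257), yaw about 4.6°.

```bash
python3 -c "
from h import *
to(.5267,-.257,.057,4.6)"
```

```text
shift [0.1426, 0.0037, -0.098] turn [1.5, 0.1, 0.0] jaw now -173.9
```

>>> drive_tool(plan=[[[0.02, 0.001, -0.035], [1.5, 0.1, 0], 0.4], [[0.05, 0.003, -0.07], [1.5, 0.1, 0], 0.4], [[0.07, 0.0035, -0.098], [1.5, 0.1, 0], 0.4], [[0.075, 0.0035, -0.098], [1.5, 0.1, 0], 0.4], [[0.1, 0.0035, -0.098], [1.5, 0.1, 0], 0.4], [[0.125, 0.0035, -0.098], [1.5, 0.1, 0], 0.4], [[0.1425, 0.0035, -0.098], [1.5, 0.1, 0], 0.4], [[0.1425, 0.0035, -0.098], [1.5, 0.1, 0], 0.4], [[0.1425, 0.0035, -0.098], [1.5, 0.1, 0], 0.4]])

```text
clock: 9.5
tool_pos: [0.5268, -0.2563, 0.0566]
orientation: [85.8, 89.9, -179.5]
force: [0.1, 0.2, 1.2]
opening: 0.0354
```

Run:
```python
from h import *
st();to(.5267,-.257,.057,4.6)
```

```text
{'clock': 9.5, 'joint_pos': [-6.8291, 21.6485, -22.5821, 0.0181, -45.8708, 11.4814], 'tool_pos': [0.5268, -0.2563, 0.0566], 'orientation': [85.8154, 89.8977, -179.5197], 'force': [0.1189, 0.2382, 1.2067], 'moment': [0.035, 0.0905, 0.0387], 'opening': 0.0354}
shift [-0.0004, 0.0001, -0.0007] turn [0.1, 0.0, -0.1] jaw now -175.3
```

Close and lift.

>>> drive_tool(plan=[[[0, 0, 0], [0, 0, 0], 0.2], [[0, 0, 0], [0, 0, 0], 0.05], [[0, 0, 0], [0, 0, 0], 0], [[0, 0, 0], [0, 0, 0], 0], [[0, 0, 0], [0, 0, 0], 0], [[-0.02, 0, 0], [0, 0, 0], 0], [[-0.05, 0, 0], [0, 0, 0], 0], [[-0.08, 0, 0], [0, 0, 0], 0], [[-0.12, 0, 0], [0, 0, 0], 0], [[-0.13, 0, 0], [0, 0, 0], 0]])

```text
clock: 10.33
tool_pos: [0.5294, -0.2574, 0.1931]
orientation: [-120.3, 89.6, -25.5]
force: [1.6, -0.4, 0.2]
opening: 0.01
```

Run:
```python
from h import *
st();cal=ctrl.get_calibration("wrist");i=ctrl.snapshot("wrist");cv2.imwrite("pics/w6.png",i)
print(b2w(-.0414,0));to(*b2w(-.0414,0),.2,BY)
```

```text
{'clock': 10.3333, 'joint_pos': [-6.8322, 13.6309, -13.6822, 0.1386, -62.3247, 11.4869], 'tool_pos': [0.5294, -0.2574, 0.1931], 'orientation': [-120.2593, 89.6174, -25.5406], 'force': [1.6444, -0.3626, 0.2455], 'moment': [-0.1416, -0.2232, -0.0033], 'opening': 0.01}
[0.54814413 0.16324784]
shift [-0.008, -0.053, 0.4176] turn [13.1, -0.1, 0.4] jaw now -175.3
```

View pics/w6.png

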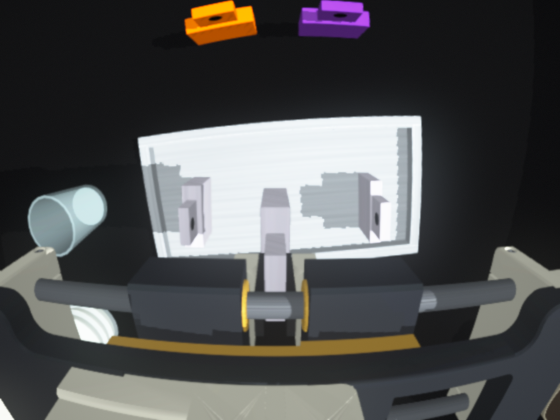

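>>> drive_tool(plan=[[[-0.008, -0.005, 0.04], [0, 0, 0.4], 0], [[-0.008, -0.01, 0.08], [4, 0, 0.4], 0], [[-0.008, -0.015, 0.12], [8, 0, 0.4], 0], [[-0.008, -0.02, 0.16], [13, 0, 0.4], 0], [[-0.008, -0.025, 0.2], [13, 0, 0.4], 0], [[-0.008, -0.03, 0.24], [13, 0, 0.4], 0], [[-0.008, -0.035, 0.28], [13, 0, 0.4], 0], [[-0.008, -0.04, 0.32], [13, 0, 0.4], 0], [[-0.008, -0.045, 0.36], [13, 0, 0.4], 0], [[0, -0.05, 0.4], [13, 0, 0.4], 0], [[0.01, -0.053, 0.4175], [13, 0, 0.4], 0], [[0.025, -0.053, 0.4175], [13, 0, 0.4], 0], [[0.025, -0.053, 0.4175], [13, 0, 0.4], 0], [[0.025, -0.053, 0.4175], [13, 0, 0.4], 0]])

```text
clock: 11.55
tool_pos: [0.5475, 0.1627, 0.1661]
orientation: [159.0, 89.7, -119.3]
force: [0.1, -0.0, -0.5]
opening: 0.0102
```

Run:
```python
from h import *
o=st();print(w2b(o["tool_pos"]));to(*b2w(-.0414,0),.165,BY)
cal=ctrl.get_calibration("wrist");i=ctrl.snapshot("wrist");cv2.imwrite("pics/w7.png",i)
print("plate p",[ (np.round(l["pixel"],1).tolist(),round(l["confidence"],2)) for l in ctrl.landmark_of("wrist","plate_16_center")[:2]])
s=ctrl.snapshot("side");cv2.imwrite("pics/s7.png",s)
for n in("gap_mouth","plate_16_center"):
    print(n,[ (np.round(l["pixel"],1).tolist(),round(l["confidence"],2)) for l in ctrl.landmark_of("side",n)[:2]])
print("expect plate c side",proj("side",[*o["tool_pos"][:2],o["tool_pos"][2]-.0136]))
r=rect(i,cal,.085,-80,70,-60,25,4)
cv2.imwrite("pics/c7.png",np.hstack([cv2.resize(s[150:310,140:300],(400,400),interpolation=2),cv2.resize(r,(400,400*340//600))[:400] if 0 else cv2.copyMakeBorder(cv2.resize(i[0:280,120:400],(400,400)),0,0,0,0,0)]))
```

```text
{'clock': 11.55, 'joint_pos': [36.2437, 13.6753, -17.4462, 0.1242, -59.1126, -44.5773], 'tool_pos': [0.5475, 0.1627, 0.1661], 'orientation': [158.9995, 89.7428, -119.2702], 'force': [0.0881, -0.0324, -0.5319], 'moment': [-0.0413, 0.088, -0.0017], 'opening': 0.0102}
[-0.04192285 -0.0006427 ]
shift [0.001, -0.0005, 0.0006] turn [0.1, -0.2, -0.1] jaw now 171.7
plate p [([273.4, 256.3], 0.71)]
gap_mouth [([224.0, 252.8], 0.6)]
plate_16_center [([368.1, 134.4], 0.9), ([334.5, 126.1], 0.68)]
expect plate c side [221.99741733 229.97708562]
```

View pics/c7.png

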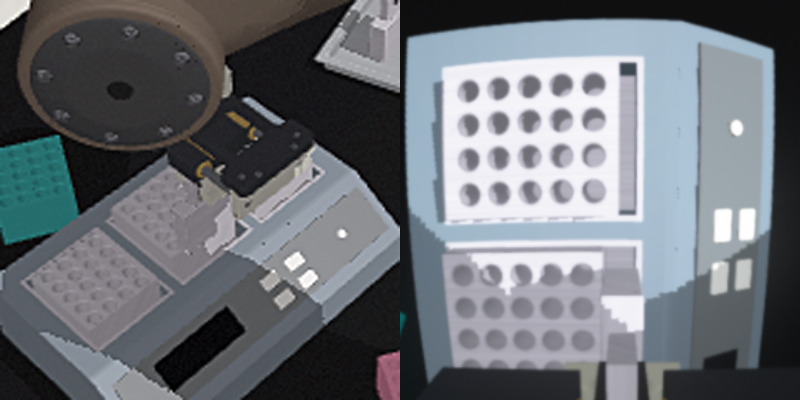

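The wrist crop (right half) shows the plate's end at (620,290), right over the gap strip at (625,260). The side view agrees. I'll descend gently.

>>> drive_tool(plan=[[[0.003, -0.0005, 0], [0, -0.2, 0], 0], [[0.006, -0.0005, 0], [0, -0.2, 0], 0], [[0.009, -0.0005, 0], [0, -0.2, 0], 0], [[0.012, -0.0005, 0], [0, -0.2, 0], 0], [[0.014, -0.0005, 0], [0, -0.2, 0], 0], [[0.015, -0.0005, 0], [0, -0.2, 0], 0]])

```text
clock: 12.3
tool_pos: [0.5491, 0.1623, 0.1524]
orientation: [-32.5, 89.9, 49.1]
force: [-0.2, -0.3, -1.5]
opening: 0.01
```

>>> drive_tool(plan=[[[0.002, 0, 0], [0, 0, 0], 0], [[0.003, 0, 0], [0, 0, 0], 0], [[0.004, 0, 0], [0, 0, 0], 0]])

```text
clock: 12.55
tool_pos: [0.5492, 0.1623, 0.1482]
orientation: [-32.1, 89.9, 49.5]
force: [0.3, 0.1, -1.4]
opening: 0.0097
```

>>> drive_tool(plan=[[[0.002, 0.0008, 0], [0, 0, 0], 0], [[0.004, 0.0008, 0], [0, 0, 0], 0], [[0.006, 0.0008, 0], [0, 0, 0], 0], [[0.008, 0.0008, 0], [0, 0, 0], 0]])

```text
clock: 12.88
tool_pos: [0.5484, 0.1625, 0.14]
orientation: [-33.1, 89.9, 48.5]
force: [0.4, -0.1, -1.1]
opening: 0.0096
```

>>> drive_tool(plan=[[[0.002, 0, 0], [0, 0, 0], 0], [[0.003, 0, 0], [0, 0, 0], 0], [[0.004, 0, 0], [0, 0, 0], 0]])

```text
clock: 13.13
tool_pos: [0.5483, 0.1625, 0.1358]
orientation: [-31.5, 89.9, 50.1]
force: [0.9, 0.6, -1.7]
opening: 0.0099
```

>>> drive_tool(plan=[[[0.002, 0, 0], [0, 0, 0], 0], [[0.004, 0, 0], [0, 0, 0], 0], [[0.006, 0, 0], [0, 0, 0], 0], [[0.008, 0, 0], [0, 0, 0], 0]])

```text
clock: 13.47
tool_pos: [0.5483, 0.1624, 0.1275]
orientation: [-30.0, 89.9, 51.7]
force: [-0.2, -0.3, -2.0]
opening: 0.0098
```

>>> drive_tool(plan=[[[0.002, 0, 0], [0, 0, 0], 0], [[0.004, 0, 0], [0, 0, 0], 0], [[0.006, 0, 0], [0, 0, 0], 0], [[0.008, 0, 0], [0, 0, 0], 0]])

```text
clock: 13.8
tool_pos: [0.5483, 0.1625, 0.1193]
orientation: [-29.4, 89.9, 52.3]
force: [1.0, 0.5, -1.2]
opening: 0.0098
```

Going in freely. I'll check the clearance with a small wiggle.

>>> drive_tool(plan=[[[0, 0.0007, 0], [0, 0, 0], 0], [[0, 0.0014, 0], [0, 0, 0], 0], [[0, 0.002, 0], [0, 0, 0], 0]])

```text
clock: 14.05
tool_pos: [0.5476, 0.1629, 0.1197]
orientation: [-57.7, 89.8, 24.0]
force: [7.1, -1.9, -5.0]
opening: 0.0097
```

>>> drive_tool(plan=[[[0, -0.001, 0], [0, 0, 0], 0], [[0, -0.002, 0], [0, 0, 0], 0], [[0, -0.003, 0], [0, 0, 0], 0]])

```text
clock: 14.3
tool_pos: [0.5494, 0.1624, 0.1195]
orientation: [-28.8, 89.9, 52.8]
force: [-7.1, 3.0, 1.3]
opening: 0.0101
```

Contact on both sides within about 1.8 mm of travel, so the 16 mm plate is the snug one and the 20 cannot fit. I'll centre it and seat it.

>>> drive_tool(plan=[[[0, 0.0009, 0], [0, 0, 0], 0], [[0.003, 0.0009, 0], [0, 0, 0], 0], [[0.006, 0.0009, 0], [0, 0, 0], 0], [[0.009, 0.0009, 0], [0, 0, 0], 0], [[0.012, 0.0009, 0], [0, 0, 0], 0], [[0.0135, 0.0009, 0], [0, 0, 0], 0]])

```text
clock: 14.8
tool_pos: [0.5483, 0.1624, 0.1053]
orientation: [-13.8, 89.9, 67.8]
force: [0.5, 0.5, -2.6]
opening: 0.0098
```

>>> drive_tool(plan=[[[0.001, 0, 0], [0, 0, 0], 0], [[0.002, 0, 0], [0, 0, 0], 0], [[0.002, 0, 0], [0, 0, 0], 0]])

```text
clock: 15.05
tool_pos: [0.5485, 0.1624, 0.1045]
orientation: [-45.3, 89.9, 36.3]
force: [-4.1, -0.6, 8.3]
opening: 0.0098
```

>>> drive_tool(plan=[[[0.001, 0.0004, 0], [0, 0, 0], 0], [[0.0015, 0.0004, 0], [0, 0, 0], 0], [[0.0015, 0.0004, 0], [0, 0, 0], 0]])

```text
clock: 15.3
tool_pos: [0.5485, 0.1624, 0.1045]
orientation: [-62.9, 89.9, 18.8]
force: [-5.3, -0.9, 11.3]
opening: 0.01
```

>>> drive_tool(plan=[[[-0.001, 0, 0], [0, 0, 0], 0.1], [[-0.001, 0, 0], [0, 0, 0], 0.3], [[-0.001, 0, 0], [0, 0, 0], 0.4], [[-0.02, 0, 0], [0, 0, 0], 0.4], [[-0.05, 0, 0], [0, 0, 0], 0.4], [[-0.06, 0, 0], [0, 0, 0], 0]])

```text
clock: 15.8
tool_pos: [0.55, 0.1629, 0.1679]
orientation: [-64.2, 89.6, 17.6]
force: [0.8, 1.5, 1.0]
opening: 0.0308
```

Run:
```python
from h import *
o=st();to(*b2w(-.0414,0),.14,BY)
s=ctrl.snapshot("side");cv2.imwrite("pics/s8.png",s)
for n in("plate_16_center",):
    print([(np.round(l["pixel"],1).tolist(),round(l["confidence"],2)) for l in ctrl.landmark_of("side",n)[:4]])
    s2=ctrl.snapshot("scene");print([(np.round(l["pixel"],1).tolist(),round(l["confidence"],2)) for l in ctrl.landmark_of("scene",n)[:4]])
X=[*b2w(-.0414,0),.09];print("expected",proj("side",X),proj("scene",X))
```

```text
{'clock': 15.8, 'joint_pos': [36.1158, 13.4749, -17.4585, 0.1339, -58.7252, -44.4445], 'tool_pos': [0.55, 0.1629, 0.1679], 'orientation': [-64.1636, 89.64, 17.5769], 'force': [0.8412, 1.5023, 1.0027], 'moment': [0.1177, -0.079, -0.0061], 'opening': 0.0308}
shift [0.0279, 0.002, -0.0] turn [0.1, 0.2, 0.3] jaw now 171.7
[([369.4, 136.7], 0.74), ([221.9, 246.8], 0.71), ([336.8, 125.0], 0.71)]
[([168.8, 340.7], 0.84), ([129.4, 316.8], 0.8), ([318.4, 186.2], 0.7), ([361.8, 182.7], 0.61)]
expected [223.60468204 248.01919833] [316.93067102 187.52068205]
```

Now press the tab lightly with shut fingers, expecting contact at z≈0.130.

>>> drive_tool(plan=[[[0.01, 0.002, 0], [0.1, 0.2, 0.3], 0], [[0.02, 0.002, 0], [0.1, 0.2, 0.3], 0], [[0.028, 0.002, 0], [0.1, 0.2, 0.3], 0], [[0.034, 0.002, 0], [0.1, 0.2, 0.3], 0], [[0.036, 0.002, 0], [0.1, 0.2, 0.3], 0]])

```text
clock: 16.42
tool_pos: [0.5461, 0.1622, 0.1299]
orientation: [142.3, 89.7, -136.0]
force: [-16.7, -1.3, 41.6]
opening: 0.0003
```

>>> drive_tool(plan=[[[0.001, 0, 0], [0, 0, 0], 0], [[0.002, 0, 0], [0, 0, 0], 0], [[0.003, 0, 0], [0, 0, 0], 0], [[0.003, 0, 0], [0, 0, 0], 0]])

```text
clock: 16.75
tool_pos: [0.5461, 0.1622, 0.13]
orientation: [157.5, 89.7, -120.7]
force: [-14.2, -0.1, 34.2]
opening: 0.0002
```

>>> drive_tool(plan=[[[-0.02, 0, 0], [0, 0, 0], 0], [[-0.05, 0, 0.02], [0, 0, 0], 0], [[-0.08, 0, 0.05], [0, 0, 0], 0], [[-0.09, -0.02, 0.08], [0, 0, 0], 0], [[-0.09, -0.02, 0.09], [0, 0, 0], 0], [[-0.09, -0.02, 0.09], [0, 0, 0], 0], [[-0.09, -0.02, 0.09], [0, 0, 0], 0]])

```text
clock: 17.33
tool_pos: [0.5784, 0.2489, 0.2175]
orientation: [147.3, 89.6, -130.9]
force: [-0.4, 0.2, 0.1]
opening: 0.0008
```

Run:
```python
from h import *
st();cal=ctrl.get_calibration("wrist");i=ctrl.snapshot("wrist");s=ctrl.snapshot("side")
a=np.vstack([rect(i,cal,z,-62,62,-25,25,6) for z in(.085,.1)])
cv2.imwrite("pics/r9.png",cv2.resize(a,(480,387)));cv2.imwrite("pics/c9.png",np.hstack([cv2.resize(a,(480,387)),cv2.resize(s[110:310,140:400],(320,387))]))
```

```text
{'clock': 17.3333, 'joint_pos': [41.0505, 16.8906, -5.8444, 0.0651, -67.692, -49.2786], 'tool_pos': [0.5784, 0.2489, 0.2175], 'orientation': [147.2807, 89.5687, -130.9224], 'force': [-0.3567, 0.1757, 0.099], 'moment': [0.0278, 0.1293, 0.0334], 'opening': 0.0008}
```

View pics/c9.png

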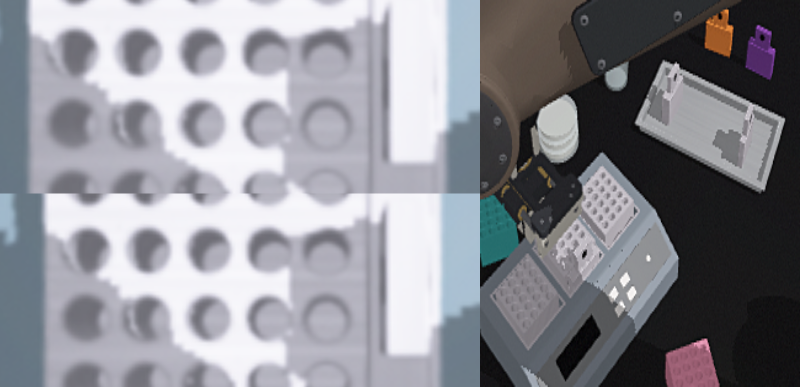

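The final check shows the block's rear edge at x≈50.9 mm and its front at −33 mm, so it is at the wall. The plate fills the gap level with the block. The 20 and 12 mm plates stand upright in the tray at (672,95) and (748,135). Nothing is touching the arm.

```bash
python3 -c "
from plant import ctrl
print(ctrl.close_job())"
```

```text
the job is handed in; nothing more can be done
None
```

The middle block is pushed back against the rear wall, the 16 mm plate is seated in the gap in front of it, and the job was handed in at about 17 s of the 72 s allowed.

- **Block:** the push stopped hard against the wall. The close-up put the block's rear edge at about 50.3 mm and its front at about −33 mm, leaving roughly 16.6 mm, which matches the 17.2 mm gap. It was still there in the final picture (50.9 and −33.1 mm).
- **Plate choice:** I only tried the 16 mm plate. It slid in without any force, and a gentle wiggle found contact on both sides within about 1.8 mm of travel, so I ruled out the 20 mm plate by measurement rather than by trying it.
- **Seating:** the plate met firm resistance at the expected floor height. A press on its tab met resistance at a height of 0.130 m, which is the height of a fully seated tab.
- **Other things:** the 12 and 20 mm plates were never moved and still stand upright in the tray. The outer blocks, look-alikes and bystanders were not touched.

**Forces:** two contacts were firmer than I intended. The push against the wall reached about 51 N in total on the wrist reading (40 N of it along the push), and the tab press about 45 N. Both were made with the fingertips and stayed well under the 120 N wrist limit. I could not see the block's rear contact directly, because the block hides it from the camera.

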